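# Load the rotator carriage and hold it up level

## Task

Lay the amber sample cylinder from its blue rest into the V-supports of the rotator carriage, while the carriage sits in its stand, and slide the tailstock fully up so that the cylinder is clamped between the two centres. Then lift the loaded carriage by its black handle and keep it steady and level above its stand, with about 10 cm of clear air under it; finish while still holding it there, and leave the other things on the bench where they are.

Things in the scene. Friction and masses are not known exactly. Their poses are not given: they have to be found in the camera images.
- cylinder_centre (a point): Centre of the loose sample cylinder: amber glass with white end caps, 28 mm in diameter and 120 mm long, about 0.12 kg. x runs along its axis; both ends are alike, so either way round will do. Each end has a central socket 17 mm wide and 12 mm deep. At the start it lies in the blue rest, its axis 36 mm above the table.
- rest: Small fixed blue rest, base 90 x 60 x 8 mm, with two V-shaped supports 68 mm apart (34 mm either side of the middle) in which the cylinder lies along the rest's x axis. Origin at the centre of its underside, on the table.
- dock: Fixed green stand in which the carriage sits: a shallow tray 212 x 272 mm with an 8 mm floor and a low rim, 18 mm high overall. Origin at the centre of its underside, on the table; its axes are parallel to the carriage's (3 mm of play all round).
- carriage: Loose rotator carriage, 0.63 kg. Base plate 190 (x) x 250 (y) x 12 mm; origin at the centre of its underside, z up. Along its -x side, from +y to -y: fixed blue headstock (44 x 30, 66 mm high), two white V-supports, sliding blue tailstock. In the middle the black handle; on the +x side a grey housing (46 mm high) that balances the cylinder, so that, loaded, it hangs nearly level from the handle's middle.
- handle (a point): Middle of the carriage's black handle bar: 14 mm thick (carriage x), 110 mm long (carriage y), 22 mm high, its middle 84 mm above the carriage's underside (92 mm above the table in the stand), on two posts at its ends (47 mm either side), free below between them. Axes parallel to the carriage's.
- centre_mid (a point): Where the cylinder's centre must be once clamped: 70 mm to -x, 25 mm to +y of the carriage's middle, 46 mm above its underside. Axes parallel to the carriage's; the cylinder's line runs along y. Two V-supports (8 mm thick, at y = -50 and +32 mm from here) hold a cylinder exactly on this line.
- head_tip (a point): Tip of the fixed headstock's steel centre, which points to carriage -y, 52 mm to +y of point centre_mid. The centre is 8 mm long and ends at a flat shoulder 60 mm from centre_mid, against which the cylinder's end comes to rest. Axes parallel to the carriage's.
- tail_tip (a point): Tip of the tailstock's steel centre, which points to carriage +y; also 8 mm long, with a shoulder behind it. Moves with the tailstock. At the start the two tips are 136 to 156 mm apart, so the 120 mm cylinder is lowered between them into the V-supports (its centre about 16 mm to the tailstock side of centre_mid); the advancing tailstock then pushes it along onto the headstock's centre.
- tailstock (a joint): Position of the sliding tailstock in m: 0 fully back, growing as it slides towards the headstock (carriage +y), travel 0.07; about 0.052 when the cylinder is clamped between both shoulders. It slides with about 2.5 N of friction (4 to 6 N with the cylinder) and stays where it is left.
- tail_grip (a point): Grip point of the orange tab on top of the tailstock: the tab is 16 mm (carriage x) by 24 mm (carriage y) and stands from 62 to 101 mm above the carriage's underside (this point at 86 mm). Moves with the tailstock.
- tube_rack: Bystander: wooden rack with capped tubes, 110 x 60 x 80 mm, origin under its middle.
- amber_bottle: Bystander: amber bottle with red cap, 60 mm wide, 130 mm high, origin under its middle.
- wash_bottle: Bystander: white bottle with yellow cap, 70 mm wide, 150 mm high, origin under its middle.
- tub: Bystander: open white tub, 110 mm wide, 100 mm high, origin under its middle.
- tape_roll: Bystander: yellow roll lying flat, 90 mm wide, 20 mm high, origin under its middle.
- burner: Bystander: dark bench burner, 80 mm wide foot, 130 mm high, origin under its middle.
There are look-alikes about, which are no part of the job. What is shaped like the part that bears cylinder_centre but green, grey or pink is not meant.

How it is judged:
By the outcome, as a careful person would: the job done as asked, in the order asked, and still so for the second after the job is handed in, while the arm keeps its last pose, push and grip.
It also fails if it takes over 61 s, if anything falls off the work surface, if the arm or the gripper's body presses on something with over 40 N, if the wrist force passes 120 N, or if a joint passes its speed limit or range.

## Robot

A 6-joint arm with a two-finger parallel gripper is mounted at the origin on the work surface. World frame = base frame: x ahead of the robot, y to its left, z up, the work surface at z = 0. Lengths are in m, angles in rad, forces in N, time in s.
With the tool pointing down it reaches from about 0.35 to 0.975 m from the base axis. Payload 4.9 kg.
Tool frame: the origin (TCP) lies at the very end of the fingers, on their centre line; the grasp point (between the pads) lies 19 mm behind it; z points along the fingers, y is the line along which they close (so a half turn about z gives the same grasp; the last joint's range is limited). The gripper opens to 85 mm and grips with 20 to 120 N. Pads are 22 mm wide; open, the fingers measure 114 mm over their backs; the gripper's body (76 mm by 85 mm) begins 54 mm behind the grasp point. The pads swing forward as they close: fully open they stand 13 mm farther back than shut.
Start: joints at [-1.386, 0.053, 1.613, -0, 1.476, -0.119], TCP at [0.187, -0.596, 0.231] pointing down, gripper open.
Joint ranges: [-3.01, 3.01], [-1.01, 2.22], [0.06, 2.58], [-1.02, 4.17], [0.09, 2.62], [-3.14, 3.14]. Speed limits (rad/s): [2.57, 2.57, 3.14, 3.14, 3.14, 3.14].

## Interface

Orientations are given as a rotation vector (axis times angle).
In Python, from station import * gives the robot as it stands.
- The arm moves only by the shell command python3 -m crank 'ROWS' [OPENING] [FORCE]. ROWS is JSON, a list of rows, each an object with "offset": the shift along the tool's x, y, z in m, a list of three; "twist": the turn, a rotation vector about the tool's x, y, z in degrees, a list of three. In form: [{"offset": [x, y, z], "twist": [rx, ry, rz]}, ...]. A call has 1 to 20 rows; each row is the pose to reach, as a shift and turn from the pose commanded when the call began, along the tool's axes at that moment; what a row does not reach only later rows make up. A row lasts 1/8 s, in which the tool goes at most 62.5 mm and 10.7 degrees, less where a joint would pass 70% of its speed; a pose out of reach is approached as far as the arm can. A call with a gripper value outside its range is refused whole. OPENING is the opening, from 0 (shut) to 1 (fully open), set as the call begins (- or left out, the last holds). The fingers move at their own pace and stop on an object; FORCE is the grip in N (left out, the last holds). Time passes only in rows, so rows that repeat a pose let the fingers close. It gives the time, the measured TCP pose, the force, the opening and the grip force at its end, in the units of the state.
- get_obs(): the state, without advancing time (a new reading comes with each control period).
- get_image(name): name is "scene" or "top" or "wrist"; returns the picture (480x640x3 uint8, red, green, blue); there is no depth.
- get_calibration(name): a dict with "intrinsics" (3x3 intrinsics, pixels), "world_from_camera" (4x4, takes a point from camera to world coordinates); the wrist camera has in their place "tool_from_camera" (4x4, takes a point from camera to tool coordinates, whose origin is the TCP and whose axes are the flange's). Camera axes: x right, y up, looking along -z (the intrinsics and any distortion apply to the point x, -y, -z); pixel columns grow to the right and rows downward; lengths in m; the calibration is good to about 2 mm. The wrist camera is an equidistant fisheye: a pixel r from the principal point sees the ray r / f radians off the axis. A picture is of the moment at which its call begins: read the wrist's pose just before it. get_calibration takes no time and is no camera call.
- finish_job(): hands the job in; it is judged then, once.
Trained networks look in the newest picture that a camera, given by its name, has taken for a name from the list of things; names that differ only in an ending like _2 or _b are one class to them, and where a whole thing is asked for, a point or a joint stands for the part that bears it (a point fixed in the world has none). Each returns a list of dicts, best first, with "confidence" (0 to 1); they miss things now and then, are a little off and sometimes report something else, mostly with a low value. They report only what shows in the picture. A call takes as long as a camera call. They do not tell look-alikes from the thing itself.
- cut_out(query, camera): "region" (480x640 bool, what is visible of it) and "rect" ([centre column, centre row, width, height] in pixels, round what is visible of it).
The state is a dict: "t": time; "q": joint angles; "dq": joint speeds; "effort": joint torques, N m; "tool_pos": TCP position; "tool_rot": TCP orientation; "contact_force": force on the tool from outside, world axes, zero at the start; "wrist_torque": the same for the moment, N m; "opening": finger opening in m; "grip_force": force on a finger pad.
Only numpy, scipy, OpenCV 4.12 (cv2) and the standard library are available. Lean on these libraries where they do the work, as an engineer would, in place of code of your own. Each camera call takes 0.05 s, during which the arm holds its last target. There are 200 camera calls.

## Working session

There is one attempt and no reset: what is moved stays moved. The work goes in short steps, Python scripts to look and compute and a shell command to move; the robot and the scene stay as the last step left them, time stands still between calls to the robot, and variables do not carry over. Pictures are saved under pics/ and viewed, at most 10 in all, crops included, and the job is handed in when it is done.

```bash
ls; mkdir -p pics; python3 - <<'E'
from station import *
import cv2,numpy as np
for n in ("top","scene"):
    im=get_image(n); cv2.imwrite(f"pics/{n}0.png",im[:,:,::-1]); c=get_calibration(n); print(n,{k:np.round(v,4).tolist() if not isinstance(v,str) else v for k,v in c.items()})
    for q in ("cylinder_centre","rest","dock","carriage","handle","tailstock","tail_grip"):
        print(q,[(round(d["confidence"],2),np.round(d["rect"],0).tolist()) for d in cut_out(q,n)])
c=get_calibration("wrist");print(c)
o=get_obs();print(o)
E
```

```text
pics
top {'intrinsics': [[463.7772, 0.0, 319.3215], [0.0, 463.7772, 244.6855], [0.0, 0.0, 1.0]], 'world_from_camera': [[0.0282, 0.9888, -0.1463, 0.413], [-0.9992, 0.0318, 0.0223, 0.0215], [0.0267, 0.1456, 0.989, 1.3212], [0.0, 0.0, 0.0, 1.0]]}
cylinder_centre [(0.91, [417.0, 282.0, 18.0, 42.0]), (0.78, [423.0, 218.0, 36.0, 31.0]), (0.62, [462.0, 296.0, 23.0, 45.0]), (0.62, [392.0, 334.0, 32.0, 41.0]), (0.54, [352.0, 295.0, 14.0, 15.0]), (0.43, [249.0, 187.0, 29.0, 35.0]), (0.26, [313.0, 273.0, 92.0, 73.0])]
rest [(0.75, [415.0, 284.0, 28.0, 29.0]), (0.57, [248.0, 187.0, 30.0, 33.0])]
dock [(0.86, [312.0, 275.0, 102.0, 80.0])]
carriage [(0.92, [314.0, 276.0, 94.0, 72.0])]
handle [(0.7, [314.0, 273.0, 102.0, 85.0]), (0.63, [313.0, 273.0, 93.0, 70.0])]
tailstock [(0.73, [351.0, 293.0, 10.0, 13.0])]
tail_grip [(0.68, [351.0, 295.0, 11.0, 18.0])]
scene {'intrinsics': [[434.5922, 0.0, 319.6566], [0.0, 434.5922, 241.6576], [0.0, 0.0, 1.0]], 'world_from_camera': [[0.4733, -0.6712, 0.5704, 1.0823], [0.8808, 0.3675, -0.2984, -0.2749], [-0.0094, 0.6437, 0.7652, 0.7912], [0.0, 0.0, 0.0, 1.0]]}
c
[... 934 characters left out ...]
,
         1.00000000e+00]])}
{'t': 0.8, 'q': array([-1.38597090e+00,  5.26854012e-02,  1.61285607e+00, -9.85510342e-06,
        1.47600136e+00, -1.19018575e-01]), 'dq': array([-0.00010247,  0.00150217,  0.00043265, -0.00032068, -0.00018195,
       -0.00168915]), 'effort': array([ 4.72193315e-04, -3.93634307e+01, -3.70441926e+01, -2.21393498e-04,
        3.88203480e-04,  2.35255698e-06]), 'tool_pos': array([ 0.18698054, -0.59637457,  0.23133891]), 'tool_rot': array([ 3.10535813e+00,  4.75437071e-01, -1.28277898e-05]), 'contact_force': array([0.12133705, 0.03715373, 0.09679282]), 'wrist_torque': array([-0.02657051,  0.00064147, -0.01673291]), 'grip_force': 0.0, 'opening': 0.08561034123980661}
```

```bash
python3 - <<'E'
import cv2
im=cv2.imread("pics/top0.png")[150:380,220:500]
cv2.imwrite("pics/topc.png",cv2.resize(im,None,fx=2.6,fy=2.6,interpolation=cv2.INTER_CUBIC)[:600,:800])
E
```

```text
(no output)
```

View pics/topc.png

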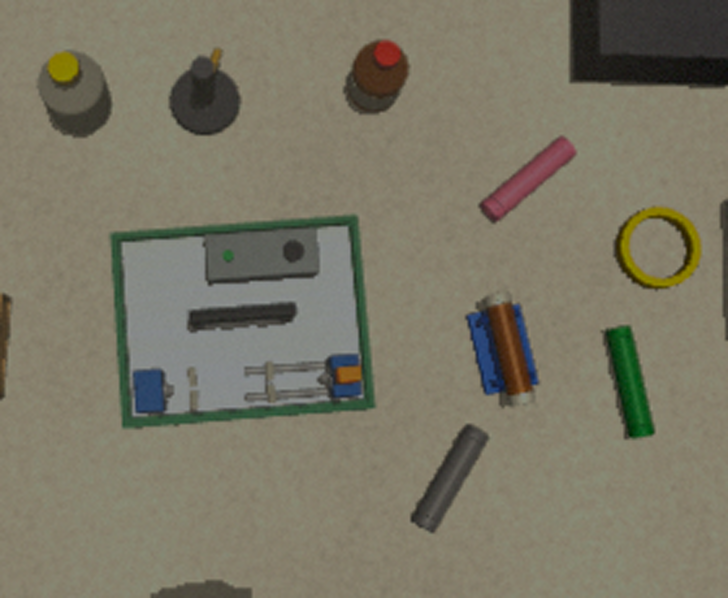

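View pics/scene0.png

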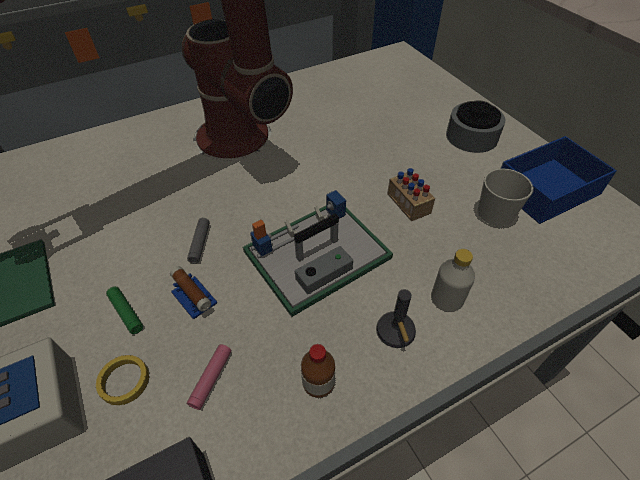

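Candidates for the cylinder in the top picture are amber in the blue rest (416,284), pink (423,218), green (462,296) and grey (392,334). The amber one in the blue rest matches the description. The carriage is at about (312,275), with the headstock at its left and the tailstock with the orange tab at its right.

```bash
cat > h.py <<'E'
from station import *
import cv2, numpy as np
from scipy.spatial.transform import Rotation as R
def cam(n,o=None):
    c=get_calibration(n)
    if n!="wrist": return c["intrinsics"],c["world_from_camera"]
    T=np.eye(4); T[:3,:3]=R.from_rotvec(o["tool_rot"]).as_matrix(); T[:3,3]=o["tool_pos"]
    return c["intrinsics"],T@c["tool_from_camera"]
def toworld(px,z,n,o=None):
    K,W=cam(n,o); px=np.atleast_2d(np.array(px,float))
    u=(px-K[:2,2])/K[0,0]
    if n=="wrist":
        r=np.linalg.norm(u,axis=1,keepdims=True)+1e-12
        d=np.c_[u[:,:1]*np.sin(r)/r,-u[:,1:]*np.sin(r)/r,-np.cos(r)]
    else: d=np.c_[u[:,0],-u[:,1],-np.ones(len(u))]
    d=d@W[:3,:3].T; s=(z-W[2,3])/d[:,2]
    return W[:3,3]+d*s[:,None]
def topix(P,n,o=None):
    K,W=cam(n,o); p=(np.atleast_2d(P)-W[:3,3])@W[:3,:3]
    u=np.c_[p[:,0],-p[:,1]]; rr=np.linalg.norm(u,axis=1,keepdims=True)
    if n=="wrist": u=u/rr*np.arctan2(rr,-p[:,2:])
    else: u=u/-p[:,2:]
    return u*K[0,0]+K[:2,2]
def rect(mask,z,n,o=None):
    ys,xs=np.nonzero(mask); w=toworld(np.c_[xs,ys],z,n,o)[:,:2]
    (c,s,a)=cv2.minAreaRect((w*1000).astype(np.float32))
    if s[0]<s[1]: s=(s[1],s[0]);a+=90
    a=(a+90)%180-90
    return np.round(c,1),np.round(s,1),round(a,1)  # mm, yaw of long side from world x
def snap(name):
    o=get_obs(); im=get_image("wrist"); cv2.imwrite(f"pics/{name}.png",im[:,:,::-1]); return o,im
def totool(P,o):  # world point in tool axes
    return R.from_rotvec(o["tool_rot"]).inv().apply(np.array(P)-o["tool_pos"])
E
python3 - <<'E'
from h import *
get_image("top")
m=cut_out("cylinder_centre","top")
for d in m[:2]: print(rect(d["region"],.045,"top"))
d=cut_out("dock","top")[0]; print("dock",rect(d["region"],.018,"top"))
d=cut_out("carriage","top")[0]; print("carr",rect(d["region"],.02,"top"))
for d in cut_out("tail_grip","top")[:1]: print("tab",rect(d["region"],.109,"top"))
o=get_obs()
print(R.from_rotvec(o["tool_rot"]).as_matrix().round(3))
E
```

```text
(array([ 364.7, -214.6]), array([118.5,  28.9]), -30.3)
(array([ 471.6, -404.4]), array([118.5,  32.3]), 12.2)
dock (array([526.7,   7.6]), array([276.9, 216.1]), -82.9)
carr (array([527.5,   9.4]), array([252.5, 192.8]), -83.8)
tab (array([463.9, -92.1]), array([38.9, 36.7]), 1.7)
[[ 0.954  0.299  0.   ]
 [ 0.299 -0.954  0.   ]
 [ 0.    -0.    -1.   ]]
```

```bash
python3 -m crank '[{"offset":[0.329,-0.098,0.03],"twist":[0,0,5]},{"offset":[0.329,-0.098,0.03],"twist":[0,0,5]},{"offset":[0.329,-0.098,0.03],"twist":[0,0,5]},{"offset":[0.329,-0.098,0.03],"twist":[0,0,5]},{"offset":[0.329,-0.098,0.03],"twist":[0,0,5]},{"offset":[0.329,-0.098,0.03],"twist":[0,0,5]},{"offset":[0.329,-0.098,0.03],"twist":[0,0,5]},{"offset":[0.329,-0.098,0.03],"twist":[0,0,5]},{"offset":[0.329,-0.098,0.03],"twist":[0,0,5]}]' 0.7 40
python3 - <<'E'
from h import *
o,im=snap("w1")
print(o["t"],o["tool_pos"].round(4),o["dq"].round(3))
for d in cut_out("cylinder_centre","wrist")[:3]: print(round(d["confidence"],2),np.round(d["rect"]),rect(d["region"],.046,"wrist",o),rect(d["region"],.036,"wrist",o))
for d in cut_out("rest","wrist")[:2]: print(round(d["confidence"],2),np.round(d["rect"]),rect(d["region"],.008,"wrist",o))
E
```

```text
t: 2.17
tool_pos: [0.4707, -0.4053, 0.2015]
tool_rot: [3.123, 0.337, -0.0]
contact_force: [0.5, -0.0, -1.1]
opening: 0.0602
grip_force: 0.0
2.175 [ 0.4707 -0.4053  0.2015] [-0.003 -0.     0.001  0.001 -0.002 -0.   ]
0.79 [187. 163.  40. 143.] (array([ 500.4, -281.4]), array([121.2,  29.5]), 13.8) (array([ 498.9, -277.8]), array([125.3,  30.5]), 13.8)
0.74 [222.   6.  29.  12.] (array([ 637.2, -284.8]), array([24.2, 10.3]), -84.7) (array([ 640.3, -281.3]), array([25. , 10.6]), -84.7)
0.69 [131. 282.  71.  90.] (array([ 376.3, -233.4]), array([125.4,  26.4]), -30.6) (array([ 370.7, -228.2]), array([129.6,  27.3]), -30.6)
0.95 [196. 157.  67.  95.] (array([ 501.8, -277.6]), array([89.6, 64.4]), 13.6)
```

View pics/w1.png

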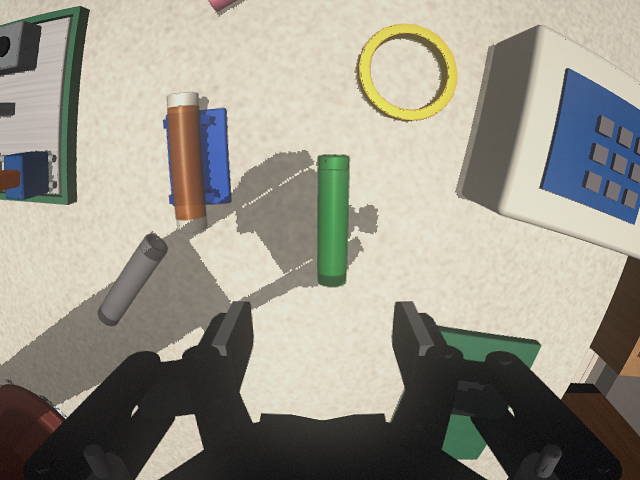

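The wrist picture shows I am above the green look-alike (333,220). The amber cylinder in the blue rest is at (187,163), so I move there.

```bash
python3 -m crank '[{"offset":[0.055,-0.118,0.08],"twist":[0,0,-1.4]},{"offset":[0.055,-0.118,0.08],"twist":[0,0,-1.4]},{"offset":[0.055,-0.118,0.08],"twist":[0,0,-1.4]},{"offset":[0.055,-0.118,0.08],"twist":[0,0,-1.4]},{"offset":[0.055,-0.118,0.08],"twist":[0,0,-1.4]}]'
python3 - <<'E'
from h import *
o,im=snap("w2")
cv2.imwrite("pics/w2c.png",im[100:420,150:500,::-1])
print(o["t"],o["tool_pos"].round(4),o["dq"].round(3))
for d in cut_out("cylinder_centre","wrist")[:3]: print(round(d["confidence"],2),np.round(d["rect"]),rect(d["region"],.040,"wrist",o),rect(d["region"],.036,"wrist",o))
for d in cut_out("rest","wrist")[:2]: print(round(d["confidence"],2),np.round(d["rect"]),rect(d["region"],.008,"wrist",o))
print(np.round(totool([.5,-.278,.036],o),4))
E
```

```text
t: 2.95
tool_pos: [0.5002, -0.2786, 0.1224]
tool_rot: [3.117, 0.376, 0.002]
contact_force: [0.4, -1.0, 1.0]
opening: 0.0599
grip_force: 0.0
2.95 [ 0.5002 -0.2786  0.1224] [-0.009 -0.002 -0.018  0.002  0.001  0.001]
0.88 [478. 301.  49. 120.] (array([ 489. , -397.4]), array([96.5, 29.6]), 11.9) (array([ 487.5, -399.8]), array([98.3, 30.1]), 11.9)
0.79 [323. 250.  44. 188.] (array([ 498. , -278.8]), array([128.1,  28.6]), 13.7) (array([ 496.6, -279.1]), array([130.3,  29.1]), 13.7)
0.7 [404.  21. 127.  42.] (array([ 668.8, -289.1]), array([81.1, 25.7]), -49.5) (array([ 670.5, -289.6]), array([82.6, 26.2]), -49.5)
0.77 [322. 240.  84. 127.] (array([ 498.9, -278.4]), array([96. , 61.2]), 13.8)
[-0.0002 -0.0008  0.0864]
```

View pics/w2c.png

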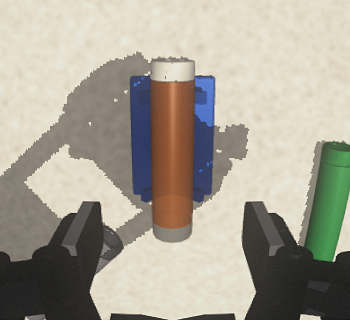

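Amber cylinder confirmed, centred between the fingers at (322,250). I descend and grip 8 mm off its centre, towards what will be the headstock end.

```bash
python3 -m crank '[{"offset":[0.008,0,0.05],"twist":[0,0,0]},{"offset":[0.008,0,0.08],"twist":[0,0,0]},{"offset":[0.008,0,0.104],"twist":[0,0,0]},{"offset":[0.008,0,0.104],"twist":[0,0,0]},{"offset":[0.008,0,0.104],"twist":[0,0,0]}]'
python3 -m crank '[{"offset":[0,0,0],"twist":[0,0,0]},{"offset":[0,0,0],"twist":[0,0,0]},{"offset":[0,0,0],"twist":[0,0,0]},{"offset":[0,0,0],"twist":[0,0,0]},{"offset":[0,0,0],"twist":[0,0,0]},{"offset":[0,0,0],"twist":[0,0,0]}]' 0.2 40
```

```text
t: 3.72
tool_pos: [0.5085, -0.2766, 0.0188]
tool_rot: [3.117, 0.376, 0.003]
contact_force: [0.0, -0.7, 0.4]
opening: 0.0598
grip_force: 0.0
t: 4.47
tool_pos: [0.5087, -0.2766, 0.0189]
tool_rot: [3.116, 0.377, 0.003]
contact_force: [-0.7, -2.7, 6.6]
opening: 0.0269
grip_force: 39.6
```

```bash
python3 -m crank '[{"offset":[0,0,-0.03],"twist":[0,0,0]},{"offset":[0,0,-0.08],"twist":[0,0,0]},{"offset":[0,0,-0.14],"twist":[0,0,0]},{"offset":[0,0,-0.2],"twist":[0,0,0]},{"offset":[0.03,-0.05,-0.25],"twist":[0,0,-10]},{"offset":[0.06,-0.09,-0.25],"twist":[0,0,-20]},{"offset":[0.08,-0.13,-0.25],"twist":[0,0,-30]},{"offset":[0.1,-0.17,-0.25],"twist":[0,0,-40]},{"offset":[0.12,-0.2,-0.25],"twist":[0,0,-50]},{"offset":[0.137,-0.224,-0.25],"twist":[0,0,-60]},{"offset":[0.137,-0.224,-0.25],"twist":[0,0,-70]},{"offset":[0.137,-0.224,-0.25],"twist":[0,0,-78]},{"offset":[0.137,-0.224,-0.25],"twist":[0,0,-82.5]},{"offset":[0.137,-0.224,-0.25],"twist":[0,0,-82.5]},{"offset":[0.137,-0.224,-0.25],"twist":[0,0,-82.5]}]'
python3 - <<'E'
from h import *
o,im=snap("w3")
print(o["t"],o["tool_pos"].round(4),o["dq"].round(3))
for q,z in (("dock",.018),("carriage",.02),("tailstock",.07),("tail_grip",.109),("handle",.103)):
  for d in cut_out(q,"wrist")[:2]: print(q,round(d["confidence"],2),np.round(d["rect"]),rect(d["region"],z,"wrist",o))
E
```

```text
t: 6.35
tool_pos: [0.5869, -0.025, 0.2665]
tool_rot: [-2.096, -2.338, 0.001]
contact_force: [0.4, -0.4, -1.9]
opening: 0.0267
grip_force: 39.8
6.35 [ 0.5869 -0.025   0.2665] [-0.001 -0.004 -0.004 -0.002 -0.001 -0.006]
dock 0.65 [272. 164. 197. 247.] (array([523.8,   9.7]), array([274.2, 213.7]), -83.6)
carriage 0.73 [261. 178. 191. 245.] (array([515.2,  -6.2]), array([287.2, 211.1]), -84.4)
tailstock 0.8 [203. 276.  48.  56.] (array([ 469.3, -100.9]), array([61.7, 54.3]), -88.9)
tail_grip 0.72 [204. 274.  53.  50.] (array([482.4, -83.6]), array([56.4, 48.3]), 88.6)
handle 0.98 [260. 177. 194. 251.] (array([528.9,   5.5]), array([226.5, 167.6]), -84.7)
handle 0.44 [323. 308.  80. 221.] (array([ 596.6, -122.3]), array([240.5,  69. ]), -83.6)
```

View pics/w3.png

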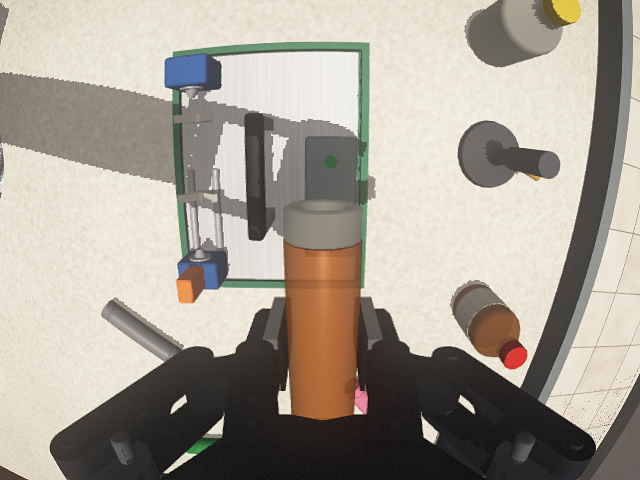

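```bash
python3 - <<'E'
from h import *
im=cv2.imread("pics/w3.png"); o=get_obs()
g=im.max(2)
sub=np.zeros_like(g); sub[100:250,235:275]=g[100:250,235:275]
m=((sub>0)&(sub<48)).astype(np.uint8)
n,l,s,c=cv2.connectedComponentsWithStats(m); k=1+s[1:,4].argmax(); m=l==k
print("handle",s[k],rect(m,.103,"wrist",o))
yaw=np.radians(6.2); C=np.array([.525,.009]); Rz=np.array([[np.cos(yaw),-np.sin(yaw)],[np.sin(yaw),np.cos(yaw)]])
def P(x,y,z): return np.r_[C+Rz@[x,y],z+.008]
pts=[P(-70,77,46),P(-70,25-50,46),P(-70,57,46),P(-95,125,12),P(95,125,12),P(-95,-125,12),P(95,-125,12)]
pts=[P(x/1000,y/1000,z/1000) for x,y,z in [(-70,77,46),(-70,-25,46),(-70,57,46),(-95,125,12),(95,125,12),(-95,-125,12),(95,-125,12),(-7,55,95),(7,55,95),(-7,-55,95),(7,-55,95),(-92,115,66),(-48,115,66),(-92,85,66),(-48,85,66)]]
uv=topix(pts,"wrist",o); print(uv.round(1).tolist())
x0,y0,f=155,35,2.8
big=cv2.resize(im[35:310,155:300],None,fx=f*.75,fy=f*.75,interpolation=cv2.INTER_CUBIC); f*=.75
for u,v in uv: cv2.drawMarker(big,(int((u+.5-x0)*f),int((v+.5-y0)*f)),(255,0,255),cv2.MARKER_CROSS,9,1)
cv2.imwrite("pics/w3o.png",big)
E
```

```text
handle [247 197   1   5   5] (array([520.8,  -9.6]), array([3.5, 0. ]), -86.2)
[[191.8, 97.4], [195.8, 198.6], [192.1, 117.2], [181.1, 59.6], [358.8, 51.3], [193.1, 277.9], [355.1, 279.5], [243.7, 112.6], [260.4, 111.9], [248.1, 240.7], [263.8, 240.7], [163.7, 59.5], [207.0, 54.1], [163.4, 89.7], [206.8, 85.1]]
```

View pics/w3o.png

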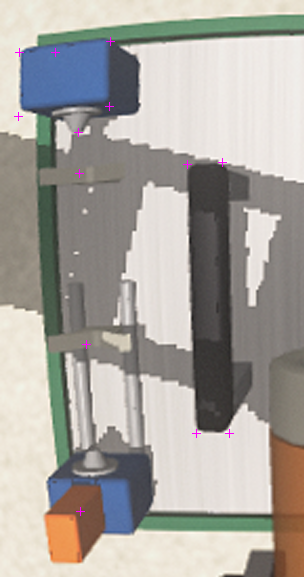

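The overlay matches: head tip at (192,97), handle middle at (255,177), tail tip at about (200,249). I now move above the V-supports.

```bash
python3 -m crank '[{"offset":[0.03,-0.06,0],"twist":[0,0,0]},{"offset":[0.057,-0.115,0.02],"twist":[0,0,0]},{"offset":[0.058,-0.127,0.07],"twist":[0,0,0]},{"offset":[0.058,-0.127,0.13],"twist":[0,0,0]},{"offset":[0.058,-0.127,0.13],"twist":[0,0,0]},{"offset":[0.058,-0.127,0.13],"twist":[0,0,0]}]'
python3 - <<'E'
from h import *
o,im=snap("w4")
print(o["t"],o["tool_pos"].round(4))
yaw=np.radians(6.1); C=np.array([.5255,.0095]); Rz=np.array([[np.cos(yaw),-np.sin(yaw)],[np.sin(yaw),np.cos(yaw)]])
b=im[:,:,::-1].copy()
for x,y,z in [(-70,77,46),(-70,85,46),(-92,115,66),(-48,115,66),(-92,85,66),(-48,85,66),(-7,55,95),(7,55,95),(-95,125,12),(95,125,12)]:
    u,v=topix(np.r_[C+Rz@[x/1e3,y/1e3],z/1e3+.008],"wrist",o)[0]; cv2.drawMarker(b,(int(u),int(v)),(255,0,255),cv2.MARKER_CROSS,7,1)
cv2.imwrite("pics/w4o.png",b)
E
```

```text
t: 7.4
tool_pos: [0.4563, 0.0182, 0.1397]
tool_rot: [2.094, 2.338, 0.003]
contact_force: [0.1, 0.4, -0.6]
opening: 0.0269
grip_force: 40.1
7.4 [0.4563 0.0182 0.1397]
```

View pics/w4o.png

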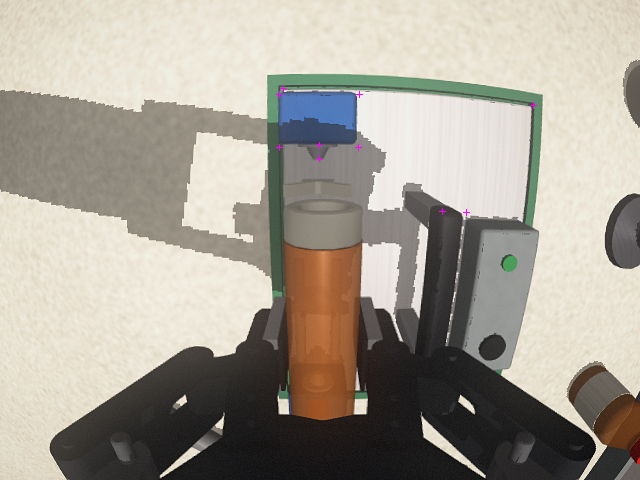

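```bash
python3 - <<'E'
from h import *
o=get_obs(); print(o["tool_pos"],o["dq"].round(3))
o3=dict(tool_pos=np.array([.5869,-.025,.2665]),tool_rot=np.array([-2.096,-2.338,.001]))
yaw=np.radians(6.1); C=np.array([.5255,.0095]); Rz=np.array([[np.cos(yaw),-np.sin(yaw)],[np.sin(yaw),np.cos(yaw)]])
for p,z in (([200.2,249],.054),([192,97],.054)): print("carriage xy mm",(Rz.T@(toworld(p,z,"wrist",o3)[0,:2]-C)*1000).round(1))
# tab top centre in crop: (76,498)
print("tab top",(Rz.T@(toworld([155+76/2.1,35+500/2.1],.109,"wrist",o3)[0,:2]-C)*1000).round(1))
print("grasp now, carriage",(Rz.T@(o["tool_pos"][:2]-C)*1000).round(1))
E
python3 -m crank '[{"offset":[0,-0.002,0.03],"twist":[0,0,0]},{"offset":[0,-0.002,0.06],"twist":[0,0,0]},{"offset":[0,-0.002,0.075],"twist":[0,0,0]},{"offset":[0,-0.002,0.085],"twist":[0,0,0]},{"offset":[0,-0.002,0.085],"twist":[0,0,0]}]'
```

```text
[0.45709617 0.01812356 0.14079958] [-0.    -0.007 -0.016 -0.001 -0.004  0.002]
carriage xy mm [-70.6 -78.1]
carriage xy mm [-70.9  77.3]
tab top [-62.1 -83.6]
grasp now, carriage [-67.1  15.8]
t: 8.07
tool_pos: [0.4533, 0.0182, 0.0529]
tool_rot: [2.096, 2.34, 0.0]
contact_force: [0.5, -0.4, -2.1]
opening: 0.0264
grip_force: 40.2
```

```bash
python3 -m crank '[{"offset":[0,0,0.004],"twist":[0,0,0]},{"offset":[0,0,0.008],"twist":[0,0,0]},{"offset":[0,0,0.011],"twist":[0,0,0]},{"offset":[0,0,0.013],"twist":[0,0,0]},{"offset":[0,0,0.014],"twist":[0,0,0]},{"offset":[0,0,0.014],"twist":[0,0,0]}]'
```

```text
t: 8.82
tool_pos: [0.4527, 0.0182, 0.0383]
tool_rot: [-2.096, -2.34, 0.0]
contact_force: [0.0, -0.4, -1.1]
opening: 0.0268
grip_force: 40.2
```

```bash
python3 -m crank '[{"offset":[0,0,0.001],"twist":[0,0,0]},{"offset":[0,0,0.002],"twist":[0,0,0]},{"offset":[0,0,0.002],"twist":[0,0,0]}]'
```

```text
t: 9.2
tool_pos: [0.4532, 0.0182, 0.0369]
tool_rot: [2.096, 2.34, 0.001]
contact_force: [-1.3, 0.6, 3.2]
opening: 0.0267
grip_force: 40.7
```

```bash
python3 -m crank '[{"offset":[0,0,0],"twist":[0,0,0]},{"offset":[0,0,0],"twist":[0,0,0]},{"offset":[0,0,0],"twist":[0,0,0]},{"offset":[0,0,0],"twist":[0,0,0]}]' 0.55
python3 -m crank '[{"offset":[0,0,-0.03],"twist":[0,0,0]},{"offset":[0,0,-0.08],"twist":[0,0,0]},{"offset":[0,0,-0.14],"twist":[0,0,0]},{"offset":[-0.05,0,-0.17],"twist":[0,0,0]},{"offset":[-0.09,0,-0.17],"twist":[0,0,0]},{"offset":[-0.09,0,-0.17],"twist":[0,0,0]},{"offset":[-0.09,0,-0.17],"twist":[0,0,0]}]'
python3 - <<'E'
from h import *
o,im=snap("w5"); print(o["t"],o["tool_pos"].round(4))
for q,z in (("tail_grip",.109),("cylinder_centre",.054)):
  for d in cut_out(q,"wrist")[:2]: print(q,round(d["confidence"],2),np.round(d["rect"]),rect(d["region"],z,"wrist",o))
hsv=cv2.cvtColor(im,cv2.COLOR_RGB2HSV)
m=cv2.inRange(hsv,(5,150,130),(22,255,255)); n,l,s,c=cv2.connectedComponentsWithStats(m)
for k in 1+np.argsort(-s[1:,4])[:3]: print(s[k],c[k].round())
E
```

```text
t: 9.7
tool_pos: [0.4526, 0.0182, 0.0362]
tool_rot: [-2.096, -2.34, 0.0]
contact_force: [-0.1, -0.4, 0.3]
opening: 0.047
grip_force: 0.0
t: 10.58
tool_pos: [0.4622, -0.0708, 0.2057]
tool_rot: [-2.095, -2.339, 0.0]
contact_force: [0.5, 0.6, -0.6]
opening: 0.0467
grip_force: 0.0
10.575 [ 0.4622 -0.0708  0.2057]
tail_grip 0.48 [404. 150. 218. 301.] (array([511.3,  -1.4]), array([207.3, 149.3]), -83.9)
cylinder_centre 0.88 [323. 129.  38. 153.] (array([453.7,  10.4]), array([124. ,  28.8]), -83.5)
cylinder_centre 0.72 [214. 341. 104.  70.] (array([ 372.3, -193.9]), array([108.8,  32.2]), -31.1)
[309 113  12  78 652] [315. 157.]
[327 112  12  79 618] [331. 158.]
[313 273  21  30 604] [323. 287.]
```

View pics/w5.png

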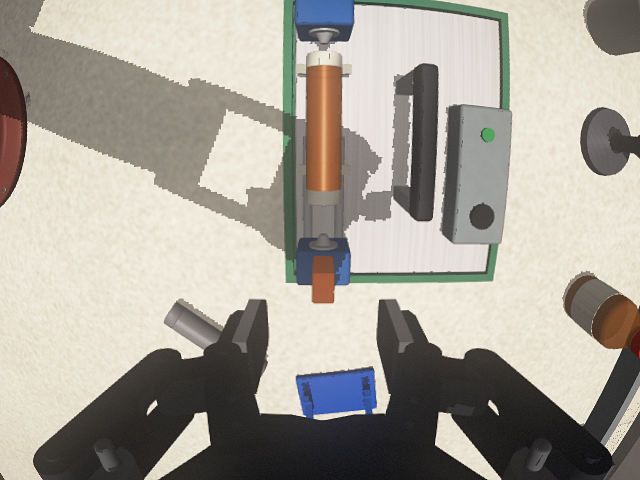

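```bash
python3 - <<'E'
from h import *
o=get_obs(); P=toworld([[323,288],[324,303],[324,274]],.109,"wrist",o); print(P.round(4)); print([totool(p,o).round(4).tolist() for p in P], o["tool_pos"])
E
```

```text
[[ 0.4656 -0.099   0.109 ]
 [ 0.4676 -0.1105  0.109 ]
 [ 0.4651 -0.0884  0.109 ]]
[[-0.029, 0.0002, 0.0967], [-0.0407, 0.0009, 0.0967], [-0.0184, 0.0008, 0.0967]] [ 0.46228886 -0.07026223  0.20572449]
```

The cylinder lies in both V-supports between the tips, at (323,129). The tab top is at (323,288). I descend and grip the tab.

```bash
python3 -m crank '[{"offset":[-0.03,0.0005,0.04],"twist":[0,0,0]},{"offset":[-0.03,0.0005,0.09],"twist":[0,0,0]},{"offset":[-0.03,0.0005,0.12],"twist":[0,0,0]},{"offset":[-0.03,0.0005,0.129],"twist":[0,0,0]},{"offset":[-0.03,0.0005,0.129],"twist":[0,0,0]},{"offset":[-0.03,0.0005,0.129],"twist":[0,0,0]}]'
python3 -m crank '[{"offset":[0,0,0],"twist":[0,0,0]},{"offset":[0,0,0],"twist":[0,0,0]},{"offset":[0,0,0],"twist":[0,0,0]},{"offset":[0,0,0],"twist":[0,0,0]},{"offset":[0,0,0],"twist":[0,0,0]}]' 0 50
```

```text
t: 11.48
tool_pos: [0.4677, -0.1012, 0.0792]
tool_rot: [2.093, 2.339, 0.002]
contact_force: [0.5, -0.5, 0.4]
opening: 0.0472
grip_force: 0.0
t: 12.1
tool_pos: [0.4669, -0.1014, 0.0785]
tool_rot: [2.095, 2.34, -0.0]
contact_force: [-3.5, -0.7, 5.6]
opening: 0.0153
grip_force: 49.7
```

```bash
python3 -m crank '[{"offset":[0.005,0,0],"twist":[0,0,0]},{"offset":[0.01,0,0],"twist":[0,0,0]},{"offset":[0.015,0,0],"twist":[0,0,0]},{"offset":[0.02,0,0],"twist":[0,0,0]},{"offset":[0.025,0,0],"twist":[0,0,0]},{"offset":[0.03,0,0],"twist":[0,0,0]},{"offset":[0.034,0,0],"twist":[0,0,0]},{"offset":[0.038,0,0],"twist":[0,0,0]},{"offset":[0.042,0,0],"twist":[0,0,0]},{"offset":[0.045,0,0],"twist":[0,0,0]},{"offset":[0.045,0,0],"twist":[0,0,0]}]'
```

```text
t: 13.48
tool_pos: [0.462, -0.0571, 0.0785]
tool_rot: [2.094, 2.339, -0.002]
contact_force: [-4.0, -3.5, 5.4]
opening: 0.0151
grip_force: 49.7
```

```bash
python3 -m crank '[{"offset":[0.002,0,0],"twist":[0,0,0]},{"offset":[0.004,0,0],"twist":[0,0,0]},{"offset":[0.006,0,0],"twist":[0,0,0]},{"offset":[0.006,0,0],"twist":[0,0,0]}]'
python3 -m crank '[{"offset":[0.001,0,0],"twist":[0,0,0]},{"offset":[0.002,0,0],"twist":[0,0,0]},{"offset":[0.002,0,0],"twist":[0,0,0]}]'
```

```text
t: 13.98
tool_pos: [0.4613, -0.0513, 0.0785]
tool_rot: [2.094, 2.339, -0.002]
contact_force: [-2.6, -2.8, 6.4]
opening: 0.0153
grip_force: 49.7
t: 14.35
tool_pos: [0.4613, -0.05, 0.0785]
tool_rot: [2.094, 2.337, -0.003]
contact_force: [-1.9, -7.7, 4.3]
opening: 0.0152
grip_force: 49.6
```

```bash
python3 -m crank '[{"offset":[0.001,0,0],"twist":[0,0,0]},{"offset":[0.002,0,0],"twist":[0,0,0]},{"offset":[0.002,0,0],"twist":[0,0,0]}]'
python3 -m crank '[{"offset":[0.001,0,0],"twist":[0,0,0]},{"offset":[0.002,0,0],"twist":[0,0,0]},{"offset":[0.002,0,0],"twist":[0,0,0]}]'
```

```text
t: 14.72
tool_pos: [0.4614, -0.048, 0.0785]
tool_rot: [2.094, 2.336, -0.002]
contact_force: [-1.4, -6.4, 3.2]
opening: 0.0153
grip_force: 49.5
t: 15.1
tool_pos: [0.4618, -0.0477, 0.0789]
tool_rot: [2.091, 2.334, -0.005]
contact_force: [1.1, -12.3, 1.9]
opening: 0.0152
grip_force: 49.2
```

```bash
python3 -m crank '[{"offset":[0.001,0,0],"twist":[0,0,0]},{"offset":[0.002,0,0],"twist":[0,0,0]},{"offset":[0.002,0,0],"twist":[0,0,0]}]'
python3 -m crank '[{"offset":[0,0,0],"twist":[0,0,0]},{"offset":[0,0,0],"twist":[0,0,0]},{"offset":[0,0,0],"twist":[0,0,0]},{"offset":[0,0,0],"twist":[0,0,0]}]' 0.5
python3 -m crank '[{"offset":[-0.01,0,-0.05],"twist":[0,0,0]},{"offset":[-0.05,0,-0.1],"twist":[0,0,0]},{"offset":[-0.05,0,-0.12],"twist":[0,0,0]},{"offset":[-0.05,0,-0.12],"twist":[0,0,0]},{"offset":[-0.05,0,-0.12],"twist":[0,0,0]}]'
python3 - <<'E'
from h import *
o,im=snap("w6"); print(o["t"],o["tool_pos"].round(4))
for q,z in (("cylinder_centre",.054),("dock",.018),("carriage",.02)):
  for d in cut_out(q,"wrist")[:2]: print(q,round(d["confidence"],2),np.round(d["rect"]),rect(d["region"],z,"wrist",o))
E
```

```text
t: 15.48
tool_pos: [0.4618, -0.0473, 0.0796]
tool_rot: [2.089, 2.332, -0.009]
contact_force: [0.5, -18.4, 3.7]
opening: 0.0153
grip_force: 49.5
t: 15.98
tool_pos: [0.4597, -0.042, 0.077]
tool_rot: [-2.095, -2.34, 0.0]
contact_force: [0.6, 0.2, 0.9]
opening: 0.0422
grip_force: 0.0
t: 16.6
tool_pos: [0.4646, -0.0914, 0.1956]
tool_rot: [-2.094, -2.339, 0.001]
contact_force: [0.6, -0.8, -0.3]
opening: 0.0426
grip_force: 0.0
16.6 [ 0.4646 -0.0914  0.1956]
cylinder_centre 0.88 [325.  76.  38. 151.] (array([452.8,  30.9]), array([123.1,  28.8]), -84.2)
cylinder_centre 0.65 [191. 319.  75.  56.] (array([ 355.9, -184.6]), array([68.7, 31.8]), -31.0)
dock 0.88 [399. 133. 233. 264.] (array([524.6,   4.3]), array([261.8, 213.1]), -83.9)
dock 0.3 [326. 179.  61.  50.] (array([462.3, -53.3]), array([51.5, 43. ]), 6.4)
carriage 0.82 [407. 128. 220. 254.] (array([532.2,  10.5]), array([244.9, 204.4]), -83.6)
carriage 0.73 [326. 180.  59.  48.] (array([462. , -53.2]), array([51.7, 42.7]), 6.4)
```

View pics/w6.png

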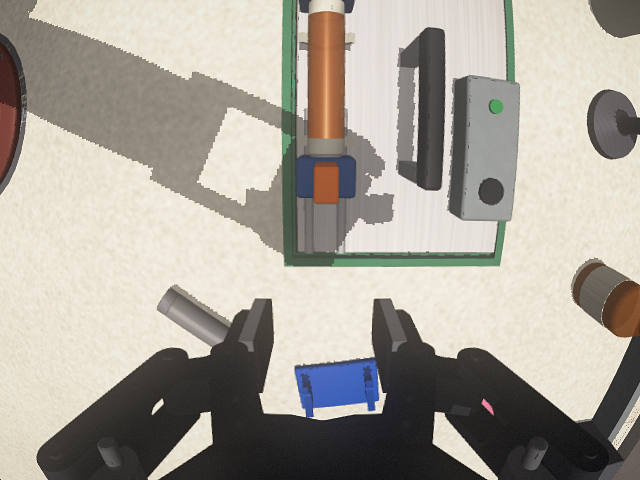

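```bash
python3 - <<'E'
from h import *
im=cv2.imread("pics/w6.png"); o=get_obs(); print(o["tool_pos"])
g=cv2.cvtColor(im,cv2.COLOR_BGR2GRAY)
for r in (40,75,107,140,175): print(r,g[r,395:455].tolist())
P=toworld([[434,28],[430,188],[432.5,107]],.103,"wrist",o); print(P.round(4)); print([totool(p,o).round(4).tolist() for p in P])
E
```

```text
[ 0.46462003 -0.09140469  0.19559059]
40 [224, 223, 221, 224, 226, 225, 225, 224, 224, 224, 221, 222, 221, 221, 222, 226, 230, 213, 151, 88, 82, 85, 86, 87, 64, 62, 68, 66, 66, 69, 66, 68, 70, 71, 79, 81, 79, 78, 80, 76, 76, 76, 74, 75, 73, 71, 70, 64, 64, 81, 200, 227, 226, 224, 219, 221, 219, 216, 221, 218]
75 [227, 226, 226, 218, 128, 136, 137, 139, 138, 137, 134, 135, 138, 134, 132, 137, 138, 131, 158, 218, 225, 224, 228, 199, 63, 59, 61, 60, 59, 58, 60, 60, 65, 70, 72, 78, 80, 77, 76, 74, 73, 73, 73, 72, 68, 71, 67, 65, 58, 69, 176, 231, 229, 228, 224, 220, 222, 216, 222, 221]
107 [232, 203, 123, 131, 136, 138, 136, 136, 137, 136, 134, 136, 135, 134, 131, 135, 134, 131, 131, 127, 227, 229, 232, 118, 55, 55, 59, 56, 56, 54, 60, 60, 65, 69, 77, 76, 78, 77, 74, 76, 74, 72, 69, 67, 70, 65, 62, 60, 55, 82, 190, 231, 230, 228, 225, 224, 189, 124, 123, 89]
140 [230, 232, 140, 131, 138, 135, 133, 134, 132, 132, 132, 130, 130, 129, 132, 133, 128, 145, 229, 228, 225, 231, 165, 62, 53, 57, 55, 57, 54, 60, 55, 62, 67, 76, 79, 78, 77, 77, 75, 76, 74, 68, 67, 64, 65, 63, 62, 53, 66, 198, 229, 229, 227, 225, 223, 225, 206, 150, 77, 69]
175 [224, 225, 229, 235, 223, 174, 121, 86, 78, 80, 82, 81, 85, 84, 83, 83, 83, 84, 85, 82, 93, 73, 57, 58, 58, 61, 60, 58, 57, 62, 68, 69, 71, 89, 83, 82, 79, 76, 74, 74, 72, 73, 68, 66, 67, 59, 54, 160, 219, 225, 227, 228, 226, 203, 194, 146, 94, 73, 69, 74]
[[ 0.5189  0.0655  0.103 ]
 [ 0.5294 -0.0408  0.103 ]
 [ 0.5234  0.012   0.103 ]]
[[0.1499, 0.0715, 0.0926], [0.043, 0.0702, 0.0925], [0.0961, 0.07, 0.0925]]
```

```bash
python3 -m crank '[{"offset":[0.05,0.037,0],"twist":[0,0,0]},{"offset":[0.0965,0.0715,0],"twist":[0,0,0]},{"offset":[0.0965,0.0715,0.04],"twist":[0,0,0]},{"offset":[0.0965,0.0715,0.08],"twist":[0,0,0]},{"offset":[0.0965,0.0715,0.11],"twist":[0,0,0]},{"offset":[0.0965,0.0715,0.122],"twist":[0,0,0]},{"offset":[0.0965,0.0715,0.122],"twist":[0,0,0]},{"offset":[0.0965,0.0715,0.122],"twist":[0,0,0]}]'
python3 -m crank '[{"offset":[0,0,0],"twist":[0,0,0]},{"offset":[0,0,0],"twist":[0,0,0]},{"offset":[0,0,0],"twist":[0,0,0]},{"offset":[0,0,0],"twist":[0,0,0]},{"offset":[0,0,0],"twist":[0,0,0]},{"offset":[0,0,0],"twist":[0,0,0]}]' 0 110
```

```text
t: 17.8
tool_pos: [0.527, 0.0116, 0.0769]
tool_rot: [2.094, 2.339, 0.002]
contact_force: [0.2, -1.1, -0.0]
opening: 0.0425
grip_force: 0.0
t: 18.55
tool_pos: [0.5264, 0.0115, 0.0769]
tool_rot: [2.096, 2.339, 0.0]
contact_force: [-2.7, -1.0, 5.0]
opening: 0.0123
grip_force: 107.6
```

```bash
python3 -m crank '[{"offset":[0,0,-0.002],"twist":[0,0,0]},{"offset":[0,0,-0.005],"twist":[0,0,0]},{"offset":[0,0,-0.009],"twist":[0,0,0]},{"offset":[0,0,-0.015],"twist":[0,0,0]},{"offset":[0,0,-0.022],"twist":[0,0,0]},{"offset":[0,0,-0.03],"twist":[0,0,0]},{"offset":[0,0,-0.038],"twist":[0,0,0]},{"offset":[0,0,-0.046],"twist":[0,0,0]},{"offset":[0,0,-0.054],"twist":[0,0,0]},{"offset":[0,0,-0.062],"twist":[0,0,0]},{"offset":[0,0,-0.07],"twist":[0,0,0]},{"offset":[0,0,-0.078],"twist":[0,0,0]},{"offset":[0,0,-0.086],"twist":[0,0,0]},{"offset":[0,0,-0.094],"twist":[0,0,0]},{"offset":[0,0,-0.1],"twist":[0,0,0]},{"offset":[0,0,-0.104],"twist":[0,0,0]},{"offset":[0,0,-0.106],"twist":[0,0,0]},{"offset":[0,0,-0.106],"twist":[0,0,0]},{"offset":[0,0,-0.106],"twist":[0,0,0]},{"offset":[0,0,-0.106],"twist":[0,0,0]}]'
python3 - <<'E'
from h import *
o=get_obs(); print(o["tool_pos"],o["contact_force"],o["wrist_torque"],o["opening"],o["grip_force"],o["dq"].round(3))
im=get_image("scene")[:,:,::-1]; w=get_image("wrist")[:,:,::-1]
a=cv2.resize(im[120:340,210:430],(400,400),interpolation=cv2.INTER_CUBIC); b=cv2.resize(w,(400,300))
cv2.imwrite("pics/fin.png",np.hstack([a,cv2.copyMakeBorder(b,0,100,0,0,0)]))
E
```

```text
t: 21.05
tool_pos: [0.5257, 0.0117, 0.181]
tool_rot: [-2.096, -2.34, 0.0]
contact_force: [0.3, 0.3, -7.4]
opening: 0.012
grip_force: 107.5
[0.52570385 0.0117452  0.18099893] [ 0.34094187  0.25936726 -7.44992161] [-0.02636425 -0.082714    0.02579355] 0.011976100358303801 107.53247022628784 [ 0.001 -0.001 -0.002  0.001  0.    -0.002]
```

View pics/fin.png

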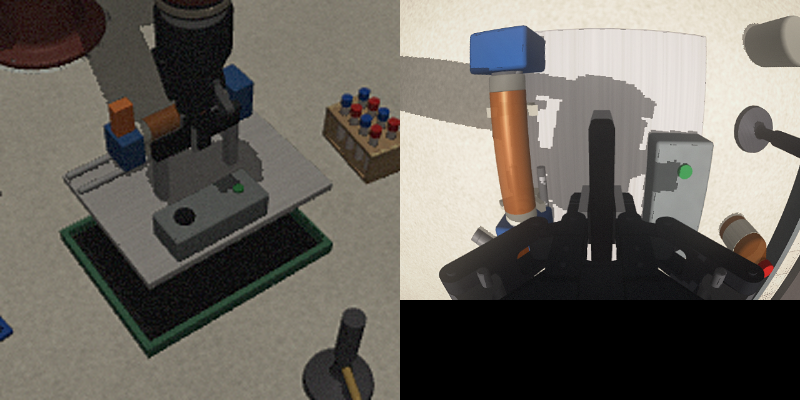

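The loaded carriage hangs level above its stand. The cylinder's cap is against the headstock, and the 7.4 N load matches carriage plus cylinder. I hand in.

```bash
python3 -c "
from station import *
print(finish_job())"
```

```text
the job is handed in; nothing more can be done
None
```

I handed the job in at about 21 s, with the amber cylinder clamped between the two centres and the carriage held by its handle, level and steady, about 10 cm above its stand.

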